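# Seat the peacock plaque in its sloping stand

### The arm

A 6-joint arm with a two-finger parallel gripper is mounted at the origin on the work surface. World frame = base frame: x ahead of the robot, y to its left, z up, the work surface at z = 0. Lengths are in mm, angles in rad, forces in N, time in s.
With the tool pointing down it reaches from about 325 to 775 mm from the base axis. Payload 5.5 kg.
Tool frame: the origin (TCP) lies between the finger pads; the fingertips stand 22 mm ahead of it and the grasp point (between the pads) lies 3 mm ahead of it; z points along the fingers, y is the line along which they close (so a half turn about z gives the same grasp; the last joint's range is limited). The gripper opens to 85 mm and grips with 20 to 120 N. Pads are 22 mm wide; open, the fingers measure 114 mm over their backs; the gripper's body (76 mm by 85 mm) begins 54 mm behind the grasp point. The pads swing forward as they close: fully open they stand 13 mm farther back than shut.
Start: joints at [-1.238, 0.091, 1.231, -0, 1.82, -0.057], TCP at [228.003, -555.006, 253.275] pointing down, gripper open.
Joint ranges: [-2.87, 2.87], [-0.86, 2.18], [0.17, 2.46], [-1.51, 4.65], [0.06, 2.69], [-2.65, 2.65]. Speed limits (rad/s): [2.57, 2.57, 3.01, 3.14, 3.14, 3.14].

### API

Orientations are given as a unit quaternion [x, y, z, w].
In Python, from bench import r gives the robot as it stands.
- The arm moves only by the tool send_rows, never from a script. Its argument "moves" is one flat list of numbers, 7 for each row, row after row: the shift along the world's x, y, z in m, then the turn, a rotation vector about the world's x, y, z in rad, then the opening, from -1 (shut) to 1 (fully open). A call has 1 to 5 rows; each row is the pose to reach, as a shift and turn from the pose commanded when the call began; what a row does not reach only later rows make up. A row lasts 1/10 s, in which the tool goes at most 50 mm and 8.59 degrees, less where a joint would pass 70% of its speed; a pose out of reach is approached as far as the arm can. A call with a gripper value outside its range is refused whole. The fingers move at their own pace and stop on an object; "squeeze" is the grip in N (left out, the last holds). Time passes only in rows, so rows that repeat a pose let the fingers close. It gives the time, the measured TCP pose, the force, the opening and the grip force at its end, in the units of the state.
- r.state(): the state, without advancing time (a new reading comes with each control period).
- r.capture(name): name is "scene" or "top" or "wrist"; returns a dict with "image" (420x560x3 uint8, red, green, blue), "mtx" (3x3 intrinsics, pixels), "dist_coeffs" ([k1, k2, p1, p2, k3] as OpenCV has them; the pictures are not rectified), "xyz" and "rotation" of the camera in the world. Camera axes: x right, y down, z forward; pixel columns grow to the right and rows downward; lengths in mm; the calibration is good to about 2 mm. A picture is of the moment at which its call begins. There is no depth.
- r.job_done(): hands the job in; it is judged then, once.
The state is a dict: "t": time; "joint_pos": joint angles; "dq": joint speeds; "tau": joint torques, N m; "position": TCP position; "ee_rot": TCP orientation; "wrist_force": force on the tool from outside, world axes, zero at the start; "moment": the same for the moment, N m; "gripper_width": finger opening in mm; "grip_force": force on a finger pad.
Only numpy, scipy, OpenCV 4.12 (cv2) and the standard library are available. Lean on these libraries where they do the work, as an engineer would, in place of code of your own. Each camera call takes 0.05 s, during which the arm holds its last target. There are 200 camera calls.

### The job

Take the brass-finished peacock plaque out of the thali, without disturbing the clay diyas or the jar, and seat it in the pocket of the sloping wooden display stand: its tail end tucked in under the steel keeper lip at the low end of the pocket, the peacock's head at the high end, the slab fully home, lying flat and square on the pocket's floor. It is brittle ceramic, so never force it against the stand. Let go and leave it at rest.

Things in the scene. Friction and masses are not known exactly. Their poses are not given: they have to be found in the camera images.
- plaque: Brass-finished ceramic plaque, about 0.32 kg: oblong slab 120 (x) x 64 (y) x 12 (z) mm, a peacock in high relief on top. Origin: centre of the slab's underside; x towards the head end, z out of the top. Low tail feathers (3 mm) spread on the -x end. Starts lying flat, face up, in the thali.
- plaque_grip (a point): Where to grip: centre of the peacock's flat-sided body, 36 mm above the plaque's origin. The body is 24 mm wide (y), 56 mm long (x), from the slab's top (z = 12 mm) to z = 46 mm, edges rounded by 6 mm.
- plaque_head (a point): Centre of the peacock's head (18 mm wide) at the plaque's x = 43, z = 58 mm; the crest reaches z = 78 mm.
- stand: Fixed wooden display stand, base 165 x 110 x 12 mm, carrying the sloping cradle; about 85 mm tall at its high (+x) end. Origin: centre of its underside; its low end lies towards its -x.
- cradle: Board 153 (x) x 100 (y) mm on the stand, sloping 25 degrees, with a pocket 123 x 66.5 mm (1.25 mm play on each side of the slab, 3 mm in length). Origin: centre of the pocket's floor, 45 mm above the platform; x runs up the slope, z is normal to the floor, y level. Side walls and high end wall are 10 mm high, the low end wall (x = -61.5 mm) 22 mm.
- lip_edge (a point): Mid of the lower inner edge of the steel keeper lip at the pocket's low end: x = -51.5, z = 16 mm in the cradle. The lip spans the pocket's width and covers its last 10 mm (x -61.5 to -51.5), from 16 to 22 mm above the floor. The slab cannot drop straight in: its -x end goes under the lip first, steeper than the floor, then it is lowered flat.
- thali: Large round steel thali (fixed), 364 mm across, rim 24 mm high, flat inside floor 4 mm above the platform out to 170 mm radius. Origin: centre of its underside.
- diya0: Unglazed clay diya lying in the thali: a small open bowl 68 mm across, 26 mm high. Origin: centre of its underside. Leave it alone.
- diya1: Unglazed clay diya lying in the thali: a small open bowl 68 mm across, 26 mm high. Origin: centre of its underside. Leave it alone.
- diya2: Unglazed clay diya lying in the thali: a small open bowl 68 mm across, 26 mm high. Origin: centre of its underside. Leave it alone.
- jar: Closed glass jar with a screw-top lid, 84 mm across, 150 mm high, standing on the platform. Origin: centre of its underside. Leave it alone.

How it is judged:
By the outcome, as a careful person would: the job done as asked, in the order asked, and still so for the second after the job is handed in, with the robot touching nothing.
It also fails if it takes over 42 s, if anything falls off the work surface, if the arm or the gripper's body presses on something with over 40 N, if the wrist force passes 120 N, or if a joint passes its speed limit or range.

## Working session

There is one attempt and no reset: what is moved stays moved. The work goes in short steps, Python scripts to look and compute and a tool call to move; the robot and the scene stay as the last step left them, time stands still between calls to the robot, and variables do not carry over. Pictures are saved under pics/ and viewed, at most 12 in all, crops included, and the job is handed in when it is done.

Besides the shell and the picture viewer there is one more tool, called after "Emit:" as name(argument=value, ...), one argument or row to a line, values as JSON. send_rows: Moves the arm, as the interface text tells. Its arguments: {"type":"object","properties":{"moves":{"type":"array","items":{"type":"number"}},"squeeze":{"type":"number"}},"required":["moves"]}

```bash
mkdir -p pics; ls; python3 - <<'E'
from bench import r
import cv2
for n in("scene","top"):
    c=r.capture(n);cv2.imwrite(f"pics/{n}0.png",c["image"][:,:,::-1]);print(n,c["mtx"],c["dist_coeffs"],c["xyz"],c["rotation"])
s=r.state();print(s)
E
```

```text
pics
scene [[531.18682576   0.         282.35642857]
 [  0.         531.18682576 209.83261151]
 [  0.           0.           1.        ]] [-0.16182641  0.          0.          0.          0.        ] [1221.0301316   111.94367529 1204.94923042] [ 0.63956851  0.71924145 -0.20496597 -0.17785613]
top [[445.37187391   0.         278.30749917]
 [  0.         445.37187391 214.49153402]
 [  0.           0.           1.        ]] [-0.09131761  0.          0.          0.          0.        ] [ 429.94254415    3.37325494 1352.76213877] [-0.69776461  0.71407562 -0.03447939  0.04507476]
{'t': 0.1, 'joint_pos': array([-1.23771367e+00,  9.18385089e-02,  1.23176503e+00,  5.31501907e-06,
        1.81974891e+00, -5.66989798e-02]), 'dq': array([-8.01891823e-04, -1.85988318e-03, -1.89920240e-03, -1.20730246e-03,
       -3.10846550e-05, -8.00786024e-04]), 'tau': array([ 3.60815196e-03, -4.60219824e+01, -4.19217932e+01,  1.96633650e-04,
        1.06283790e-02, -1.06575646e-05]), 'position': array([ 227.92934672, -554.81306459,  252.23122374]), 'ee_rot': array([ 9.81068313e-01,  1.93659988e-01, -1.18656490e-04, -8.71864600e-04]), 'wrist_force': array([-1.00541702,  0.4833215 , -0.42643718]), 'moment': array([ 0.00127778, -0.02776161,  0.05574906]), 'grip_force': 0.0, 'gripper_width': 85.08465321494629}
```

View pics/scene0.png

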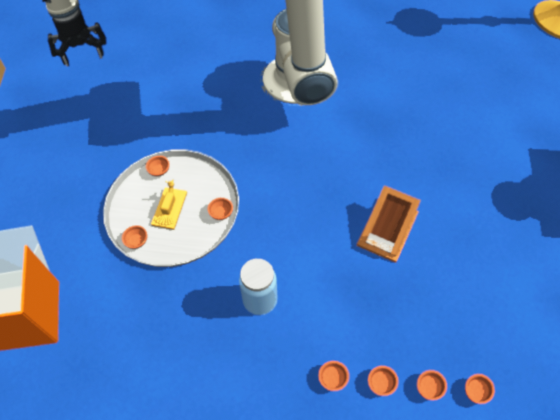

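View pics/top0.png

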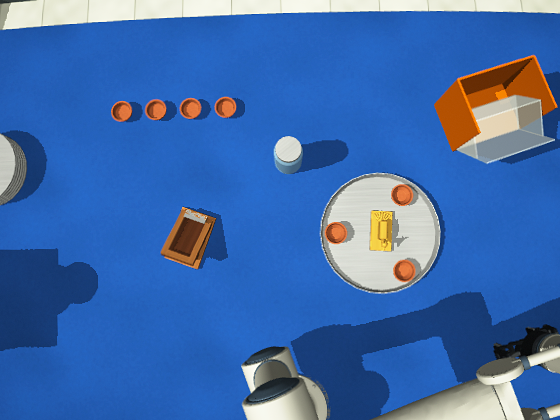

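The scene picture shows the thali at (172,208) with the plaque at (168,207), its head up at (170,185), and the stand at (390,225) with its steel lip low at (381,241). In the top view the plaque is at (382,231) and the stand at (190,238), its lip at (196,215) on the side away from the robot. I'll measure coarsely, then refine with the wrist camera.

```bash
cat > h.py <<'E'
from bench import r
import cv2, numpy as np
from scipy.spatial.transform import Rotation as R
def ray(c,px):
    p=cv2.undistortPoints(np.array(px,float).reshape(-1,1,2),c["mtx"],np.array(c["dist_coeffs"]))[:,0]
    d=np.c_[p,np.ones(len(p))]@R.from_quat(c["rotation"]).as_matrix().T
    return np.array(c["xyz"]),d
def plane(c,px,z):
    o,d=ray(c,px); return o+d*((z-o[2])/d[:,2])[:,None]
def tri(cs,pxs):
    A=np.zeros((3,3));b=np.zeros(3)
    for c,p in zip(cs,pxs):
        o,d=ray(c,[p]);d=d[0]/np.linalg.norm(d[0]);M=np.eye(3)-np.outer(d,d);A+=M;b+=M@o
    return np.linalg.solve(A,b)
def proj(c,P):
    Rm=R.from_quat(c["rotation"]).as_matrix().T
    return cv2.projectPoints(np.array(P,float).reshape(-1,1,3),cv2.Rodrigues(Rm)[0],-Rm@np.array(c["xyz"]),c["mtx"],np.array(c["dist_coeffs"]))[0][:,0]
E
python3 - <<'E'
from h import *
print(R.from_quat(r.state()["ee_rot"]).as_matrix().round(3))
c=r.capture("top");im=c["image"];hsv=cv2.cvtColor(im,cv2.COLOR_RGB2HSV)
m=cv2.inRange(hsv,(20,110,100),(35,255,255));m[:,:350]=0;m[:,420:]=0;m[:180]=0;m[280:]=0
p=max(cv2.findContours(m,0,1)[0],key=cv2.contourArea);rc=cv2.minAreaRect(p);print(rc);B=plane(c,cv2.boxPoints(rc),16);print(B.round(1),B.mean(0))
m=cv2.inRange(hsv,(3,180,120),(14,255,255))
for q in cv2.findContours(m,0,1)[0]:
    if 150<cv2.contourArea(q)<900:
        u=cv2.minEnclosingCircle(q);print('diya',u,plane(c,[u[0]],26).round(0))
# stand
print('stand',plane(c,[[186,206],[217,213],[200,268],[162,257],[190,238]],45).round(0))
w=r.capture("wrist");print(w["mtx"],w["dist_coeffs"],w["xyz"],R.from_quat(w["rotation"]).as_matrix().round(2))
a=cv2.resize(im[185:285,320:445],None,fx=3,fy=3,interpolation=2);b=cv2.resize(im[190:290,140:240],None,fx=3,fy=3,interpolation=2)
cv2.imwrite("pics/crop.png",np.hstack([a,b])[:,:,::-1])
E
```

```text
[[ 0.925  0.38  -0.001]
 [ 0.38  -0.925  0.002]
 [ 0.    -0.002 -1.   ]]
((380.8262634277344, 230.40664672851562), (21.314311981201172, 39.33592987060547), 1.6846843957901)
[[ 468.4 -249.5   16. ]
 [ 586.9 -258.2   16. ]
 [ 583.5 -323.    16. ]
 [ 464.8 -313.7   16. ]] [ 525.89881863 -286.07703179   16.        ]
diya ((403.9473571777344, 270.4158020019531), 10.636528015136719) [[ 404. -348.   26.]]
diya ((335.375, 232.5), 10.625100135803223) [[ 522. -147.   26.]]
diya ((185.53317260742188, 237.49525451660156), 28.500354766845703) [[517. 302.  26.]]
diya ((401.6525573730469, 194.95762634277344), 10.505322456359863) [[ 631. -352.   26.]]
diya ((121.04762268066406, 110.85713958740234), 10.048730850219727) [[921. 510.  26.]]
diya ((155.5308380126953, 109.44713592529297), 9.866909980773926) [[921. 399.  26.]]
diya ((189.80555725097656, 107.97222137451172), 10.139938354492188) [[921. 290.  26.]]
diya ((225.3157958984375, 106.53947448730469), 9.991996765136719) [[922. 179.  26.]]
stand [[610. 296.  45.]
 [587. 203.  45.]
 [425. 255.  45.]
 [460. 368.  45.]
 [514. 284.  45.]]
[[303.08233234   0.         279.15071605]
 [  0.         303.08233234 211.15246902]
 [  0.           0.           1.        ]] [-0.02599021  0.          0.          0.          0.        ] [ 298.14596523 -526.03310944  373.51944869] [[ 0.38 -0.88 -0.27]
 [-0.92 -0.36 -0.11]
 [-0.    0.3  -0.95]]
```

View pics/crop.png

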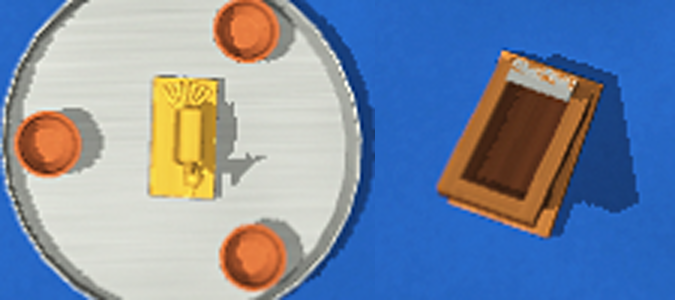

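The crop confirms the layout. The plaque's tail end (155–215, 90) points away from the robot with its head at (193,178), and the diyas are well clear. The stand's steel lip is at about (540,82), at the low end away from the robot. I'm now turning the tool to line up with the plaque and moving above it.

Emit:
send_rows(
  moves=[0.015, 0.0134, -0.002, 0, 0, 0.134, 1, 0.03, 0.0268, -0.004, 0, 0, 0.268, 1, 0.045, 0.0402, -0.006, 0, 0, 0.402, 1, 0.06, 0.0536, -0.008, 0, 0, 0.536, 1, 0.075, 0.067, -0.01, 0, 0, 0.67, 1],
)

```text
t: 0.7
position: [303.5, -487.4, 242.9]
ee_rot: [0.861, 0.508, 0.0, -0.0]
wrist_force: [0.2, 0.9, 0.2]
gripper_width: 85.1
grip_force: 0.0
```

Emit:
send_rows(
  moves=[0.015, 0.0134, -0.002, 0, 0, 0.134, 1, 0.03, 0.0268, -0.004, 0, 0, 0.268, 1, 0.045, 0.0402, -0.006, 0, 0, 0.402, 1, 0.06, 0.0536, -0.008, 0, 0, 0.536, 1, 0.075, 0.067, -0.01, 0, 0, 0.67, 1],
)

```text
t: 1.2
position: [378.5, -420.3, 233.0]
ee_rot: [0.647, 0.763, 0.0, -0.0]
wrist_force: [-0.4, 0.3, -0.3]
gripper_width: 85.6
grip_force: 0.0
```

Emit:
send_rows(
  moves=[0.015, 0.0134, -0.002, 0, 0, 0.134, 1, 0.03, 0.0268, -0.004, 0, 0, 0.268, 1, 0.045, 0.0402, -0.006, 0, 0, 0.402, 1, 0.06, 0.0536, -0.008, 0, 0, 0.536, 1, 0.075, 0.067, -0.01, 0, 0, 0.67, 1],
)

```text
t: 1.7
position: [453.5, -353.3, 222.9]
ee_rot: [0.36, 0.933, 0.0, -0.0]
wrist_force: [-0.2, 0.3, 0.6]
gripper_width: 85.5
grip_force: 0.0
```

Emit:
send_rows(
  moves=[0.015, 0.0134, -0.002, 0, 0, 0.134, 1, 0.03, 0.0268, -0.004, 0, 0, 0.268, 1, 0.045, 0.0402, -0.006, 0, 0, 0.402, 1, 0.06, 0.0536, -0.008, 0, 0, 0.536, 1, 0.073, 0.067, -0.01, 0, 0, 0.67, 1],
)

```text
t: 2.2
position: [526.6, -286.3, 212.8]
ee_rot: [0.033, 0.999, 0.0, -0.0]
wrist_force: [0.7, -0.5, 0.3]
gripper_width: 85.6
grip_force: 0.0
```

```bash
python3 - <<'E'
from h import *
s=r.state();print(s["t"],s["position"],s["joint_pos"].round(3),R.from_quat(s["ee_rot"]).as_matrix().round(3),s["wrist_force"])
w=r.capture("wrist");cv2.imwrite("pics/w1.png",w["image"][:,:,::-1]);np.save("w1.npy",w,allow_pickle=True)
print(w["xyz"])
E
```

```text
2.2 [ 526.60282872 -286.2924304   212.80077907] [-0.555  0.085  1.308  0.     1.749 -2.059] [[-0.998  0.066 -0.   ]
 [ 0.066  0.998  0.   ]
 [ 0.     0.    -1.   ]] [ 0.67326852 -0.48564365  0.27178885]
[ 450.79201534 -281.21604704  333.97185274]
```

View pics/w1.png

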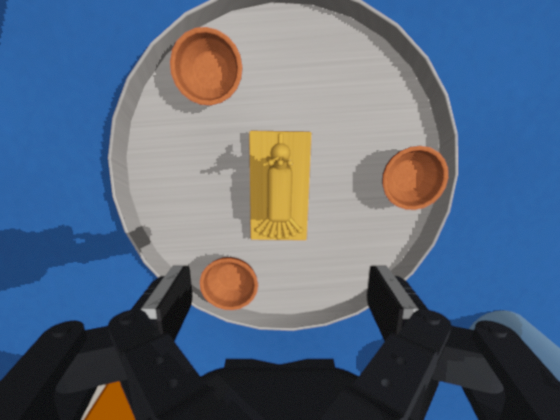

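The wrist view shows the plaque's slab corners near (250,130), (311,131), (307,240) and (250,240), with the head at (281,150) and the tail fan at (278,230). It is clear of all three diyas.

```bash
python3 - <<'E'
from h import *
w=np.load("w1.npy",allow_pickle=True).item();hsv=cv2.cvtColor(w["image"],cv2.COLOR_RGB2HSV)
m=cv2.inRange(hsv,(18,120,60),(38,255,255));m[:110]=0;m[260:]=0
p=max(cv2.findContours(m,0,1)[0],key=cv2.contourArea)
P=plane(w,p[:,0].astype(float),16)
rc=cv2.minAreaRect(P[:,:2].astype(np.float32));print(cv2.boundingRect(p),rc)
B=cv2.boxPoints(rc);print(B)
# body: brightness edges print along row 195
print(w["image"][195,248:312].sum(1))
E
```

```text
(249, 131, 62, 109) ((523.6986083984375, -286.5507507324219), (62.84321975708008, 118.5854721069336), 85.30738067626953)
[[ 462.034   -313.0163 ]
 [ 580.222   -322.71777]
 [ 585.3632  -260.0852 ]
 [ 467.17523 -250.38373]]
[375 361 342 341 340 336 338 337 338 333 334 332 333 327 333 338 342 340
 319 288 281 309 349 379 415 437 440 445 452 455 450 451 451 452 455 456
 455 455 453 450 443 434 418 419 443 450 450 451 456 453 458 459 461 466
 467 461 459 455 458 462 481 500 524 529]
```

Emit:
send_rows(
  moves=[-0.001, 0, -0.035, 0, 0, -0.008, 1, -0.0026, -0.0002, -0.07, 0, 0, -0.016, 1, -0.0026, -0.0002, -0.11, 0, 0, -0.016, 1, -0.0026, -0.0002, -0.145, 0, 0, -0.016, 1, -0.0026, -0.0002, -0.1665, 0, 0, -0.016, 1],
  squeeze=50,
)

```text
t: 2.75
position: [521.6, -286.5, 42.9]
ee_rot: [0.045, 0.999, 0.001, -0.002]
wrist_force: [0.3, -0.2, 0.0]
gripper_width: 85.3
grip_force: 0.0
```

Emit:
send_rows(
  moves=[0, 0, 0, 0, 0, 0, 0, 0, 0, 0, 0, 0, 0, -0.3, 0, 0, 0, 0, 0, 0, -1, 0, 0, 0, 0, 0, 0, -1, 0, 0, 0, 0, 0, 0, -1],
)

```text
t: 3.25
position: [524.6, -287.7, 49.3]
ee_rot: [0.044, 0.999, -0.001, 0.002]
wrist_force: [-0.9, 0.5, 3.5]
gripper_width: 23.0
grip_force: 51.4
```

Emit:
send_rows(
  moves=[0, 0, 0, 0, 0, 0, -1, 0, 0, 0, 0, 0, 0, -1, 0, 0, 0, 0, 0, 0, -1],
)

```text
t: 3.55
position: [524.5, -287.7, 49.2]
ee_rot: [0.044, 0.999, -0.001, 0.002]
wrist_force: [0.0, 0.6, 5.6]
gripper_width: 23.1
grip_force: 51.8
```

Emit:
send_rows(
  moves=[0, 0, 0.01, 0, 0, 0, -1, 0, 0, 0.03, 0, 0, 0, -1, 0, 0, 0.05, 0, 0, 0, -1, 0, 0, 0.05, 0, 0, 0, -1, 0, 0, 0.05, 0, 0, 0, -1],
)

```text
t: 4.05
position: [523.4, -287.3, 96.7]
ee_rot: [0.044, 0.999, -0.0, 0.0]
wrist_force: [-0.8, -0.3, -2.1]
gripper_width: 23.1
grip_force: 50.7
```

```bash
python3 - <<'E'
from h import *
s=r.state();print(s["position"],R.from_quat(s["ee_rot"]).as_matrix().round(3),s["wrist_force"],s["moment"],s["gripper_width"])
w=r.capture("wrist");cv2.imwrite("pics/w2.png",w["image"][:,:,::-1]);np.save("w2.npy",w,allow_pickle=True)
E
```

```text
[ 523.38716945 -287.27400128   96.73090939] [[-0.996  0.088  0.   ]
 [ 0.088  0.996 -0.   ]
 [-0.    -0.    -1.   ]] [-0.77038937 -0.28547548 -2.11900887] [ 0.05614519  0.03697201 -0.05441969] 23.073641046375176
```

View pics/w2.png

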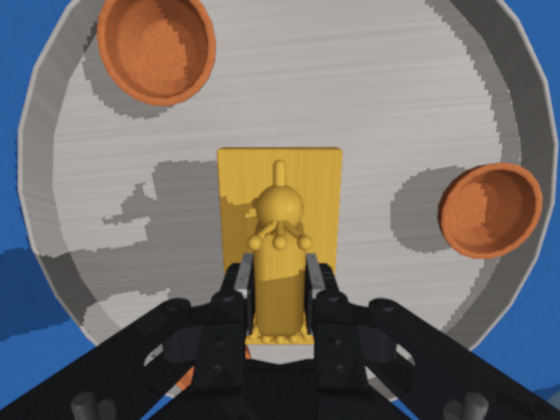

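The plaque is held: the slab's head edge is at row 149 (columns 218–342) and its tail edge is near row 344, square to the jaws. I'm moving to a viewpoint over the stand that keeps the whole pocket in the wrist view.

Emit:
send_rows(
  moves=[0.0066, 0.0353, 0.0156, 0, 0, -0.02, -1, 0.0132, 0.0706, 0.0312, 0, 0, -0.04, -1, 0.0198, 0.106, 0.0468, 0, 0, -0.06, -1, 0.0264, 0.141, 0.0624, 0, 0, -0.08, -1, 0.033, 0.176, 0.078, 0, 0, -0.1, -1],
)

```text
t: 4.6
position: [555.8, -109.7, 173.3]
ee_rot: [0.094, 0.996, 0.0, -0.002]
wrist_force: [1.1, -0.3, -2.3]
gripper_width: 22.9
grip_force: 50.7
```

Emit:
send_rows(
  moves=[0.0066, 0.0353, 0.0156, 0, 0, -0.02, -1, 0.0132, 0.0706, 0.0312, 0, 0, -0.04, -1, 0.0198, 0.106, 0.0468, 0, 0, -0.06, -1, 0.0264, 0.141, 0.0624, 0, 0, -0.08, -1, 0.033, 0.176, 0.078, 0, 0, -0.1, -1],
)

```text
t: 5.1
position: [589.1, 66.2, 251.3]
ee_rot: [0.144, 0.99, -0.0, -0.001]
wrist_force: [0.5, -0.4, -2.3]
gripper_width: 23.0
grip_force: 50.7
```

Emit:
send_rows(
  moves=[0.0066, 0.0353, 0.0156, 0, 0, -0.02, -1, 0.0132, 0.0706, 0.0312, 0, 0, -0.04, -1, 0.0198, 0.106, 0.0468, 0, 0, -0.06, -1, 0.0264, 0.141, 0.0624, 0, 0, -0.08, -1, 0.033, 0.176, 0.078, 0, 0, -0.1, -1],
)

```text
t: 5.6
position: [622.4, 242.2, 329.1]
ee_rot: [0.193, 0.981, -0.001, -0.001]
wrist_force: [-0.1, 0.0, -1.8]
gripper_width: 22.8
grip_force: 50.7
```

Emit:
send_rows(
  moves=[0, 0, 0, 0, 0, 0, -1, 0, 0, 0, 0, 0, 0, -1],
)

```text
t: 5.8
position: [622.5, 241.5, 328.6]
ee_rot: [0.192, 0.981, -0.001, -0.001]
wrist_force: [0.1, -0.2, -3.3]
gripper_width: 22.9
grip_force: 50.9
```

```bash
python3 - <<'E'
from h import *
s=r.state();print(s["t"],s["position"],s["joint_pos"].round(3),R.from_quat(s["ee_rot"]).as_matrix().round(3),s["wrist_force"],s["moment"])
w=r.capture("wrist");np.save("w3.npy",w,allow_pickle=True);cv2.imwrite("pics/w3.png",w["image"][:,:,::-1])
t=r.capture("top");np.save("t3.npy",t,allow_pickle=True)
t=r.capture("scene");np.save("s3.npy",t,allow_pickle=True)
E
```

```text
5.8 [622.4572704  241.5351076  328.58539249] [ 0.319  0.321  0.834 -0.     1.989 -0.865] [[-0.926  0.377 -0.003]
 [ 0.377  0.926 -0.001]
 [ 0.002 -0.002 -1.   ]] [ 0.13418205 -0.17013511 -3.30240961] [ 0.03170121 -0.02233429  0.03560209]
```

View pics/w3.png

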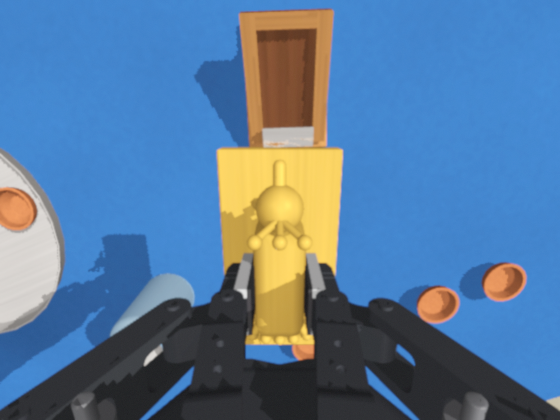

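The wrist view shows the stand above the held plaque. The high-end wall's top corners are at about (240,13) and (333,11), the pocket is dark, and the lip's inner edge runs from about (263,128) to (314,126). I'll enlarge this.

```bash
python3 - <<'E'
from h import *
w=np.load("w3.npy",allow_pickle=True).item();im=w["image"]
cv2.imwrite("pics/w3c.png",cv2.resize(im[0:150,225:350],None,fx=4,fy=4,interpolation=cv2.INTER_CUBIC)[:,:,::-1])
E
```

```text
(no output)
```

View pics/w3c.png

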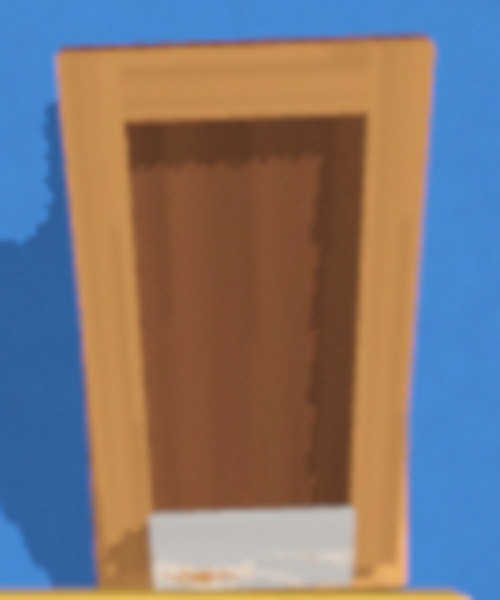

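The enlarged crop gives the points I need (crop pixels, ÷4 plus offset):

| Feature | Left | Right |
|---|---|---|
| Outer high corners | (60,50) | (434,38) |
| Pocket high corners | (124,123) | (367,115) |
| Lip inner edge | (149,513) | (354,507) |

Next step: cast rays onto the known heights, and measure the held plaque in the tool frame.

```bash
python3 - <<'E'
from h import *
w=np.load("w3.npy",allow_pickle=True).item()
u=lambda a:(np.array(a,float)+.5)/4-.5+[225,0]
s25,c25=np.sin(np.radians(25)),np.cos(np.radians(25))
pts={}
for n,a,x,z in(("outer",[[60,50],[434,38]],76.5,10),("pock",[[124,123],[367,115]],61.5,10),("lip",[[149,513],[354,507]],-51.5,22)):
    h=45+x*s25+z*c25; P=plane(w,u(a),h); pts[n]=(P.mean(0),x*c25-z*s25); d=P[0]-P[1]
    print(n,P.round(1).tolist(),'width',np.linalg.norm(d).round(1),'yaw',np.degrees(np.arctan2(-d[0],d[1])).round(2)%360,h.round(1))
for a,b in(("outer","lip"),("pock","lip")):
    v=pts[a][0]-pts[b][0];print('len',np.linalg.norm(v[:2]).round(1),'should',(pts[a][1]-pts[b][1]).round(1),'yaw',np.degrees(np.arctan2(v[1],v[0])).round(2))
v=pts["outer"][0]-pts["lip"][0];y=np.arctan2(v[1],v[0]);e=np.array([np.cos(y),np.sin(y)])
for n in pts: print('origin from',n,(pts[n][0][:2]-pts[n][1]*e).round(1))
# plaque in tool frame; tool pose from w2 & w3 settled poses
st=r.state();Rt=R.from_quat(st["ee_rot"]).as_matrix();pt=st["position"]
hsv=cv2.cvtColor(w["image"],cv2.COLOR_RGB2HSV);m=cv2.inRange(hsv,(18,130,50),(38,255,255))
rows=np.array([160,170,180,190,200,210]);L=[];Rr=[]
for q in rows:
    c=np.where(m[q,200:360])[0]+200;L.append((c.min()-.5,q));Rr.append((c.max()+.5,q))
col=np.array([230,245,260,300,315,330]);H=[(c,np.where(m[100:200,c])[0].min()+99.5) for c in col]
tc=np.array([262,270,285,295]);T=[(c,np.where(m[300:365,c])[0].max()+300.5) for c in tc]
print('L',L,'R',Rr,'H',H,'T',T)
def tool(px,d):
    o,dd=ray(w,px);o=(o-pt)@Rt;dd=dd@Rt
    return o+dd*((d-o[2])/dd[:,2])[:,None]
print('cam in tool',((w["xyz"]-pt)@Rt).round(1))
for d in(26,29,32,35,38):
    l,rr,hh,t=[tool(a,d) for a in(L,Rr,H,T)]
    print(d,'width',(rr[:,1]-l[:,1]).round(1),'mid',((rr[:,1]+l[:,1])/2).round(2),'head x',hh[:,0].round(1),'tail',t[:,0].round(1))
E
```

```text
outer [[437.3, 271.1, 86.4], [471.7, 363.3, 86.4]] width 98.4 yaw 159.53 86.4
pock [[458.0, 280.0, 80.1], [481.0, 341.8, 80.1]] width 66.0 yaw 159.59 80.1
lip [[555.6, 243.7, 43.2], [578.8, 305.9, 43.2]] width 66.4 yaw 159.55 43.2
len 120.4 should 121.1 yaw 159.39
len 104.1 should 107.5 yaw 159.71
origin from outer [515.5 294.3]
origin from pock [517.7 292.8]
origin from lip [514.8 294.5]
L [(np.float64(217.5), np.int64(160)), (np.float64(218.5), np.int64(170)), (np.float64(218.5), np.int64(180)), (np.float64(219.5), np.int64(190)), (np.float64(220.5), np.int64(200)), (np.float64(220.5), np.int64(210))] R [(np.float64(340.5), np.int64(160)), (np.float64(340.5), np.int64(170)), (np.float64(339.5), np.int64(180)), (np.float64(339.5), np.int64(190)), (np.float64(338.5), np.int64(200)), (np.float64(337.5), np.int64(210))] H [(np.int64(230), np.float64(148.5)), (np.int64(245), np.float64(147.5)), (np.int64(260), np.float64(146.5)), (np.int64(300), np.float64(147.5)), (np.int64(315), np.float64(146.5)), (np.int64(330), np.float64(148.5))] T [(np.int64(262), np.float64(343.5)), (np.int64(27
[... 165 characters left out ...]
 59.2] mid [1.57 1.83 1.6  1.87 1.88 1.65] head x [62.1 62.6 63.1 62.7 63.2 62.3] tail [-50.8 -50.8 -50.7 -51.4]
29 width [60.5 60.5 60.6 60.7 60.3 60.4] mid [1.57 1.83 1.6  1.87 1.89 1.65] head x [61.8 62.3 62.8 62.4 62.9 62. ] tail [-53.4 -53.4 -53.3 -54.1]
32 width [61.7 61.8 61.8 61.9 61.5 61.6] mid [1.56 1.83 1.6  1.87 1.89 1.65] head x [61.5 62.  62.5 62.1 62.6 61.7] tail [-56.  -56.  -55.9 -56.7]
35 width [62.9 63.  63.1 63.2 62.7 62.8] mid [1.56 1.84 1.59 1.87 1.89 1.65] head x [61.2 61.8 62.3 61.8 62.4 61.4] tail [-58.6 -58.6 -58.6 -59.3]
38 width [64.1 64.2 64.3 64.4 63.9 64.1] mid [1.56 1.84 1.59 1.88 1.9  1.64] head x [60.9 61.5 62.  61.6 62.1 61.1] tail [-61.2 -61.2 -61.2 -61.9]
```

The measured sizes hold: pocket width 66, lip width 66.4, yaw about 159.4°. The plaque is centred in the jaws, so the 1.7 mm offset I saw is camera bias. Next is the pre-insertion pose, tilted 8° steeper than the floor.

```bash
cat >> h.py <<'E'
PSI=np.radians(159.4);O=np.array([514.7,293.1,45]);PT=np.array([0.8,0,46.0])  # plaque origin in tool
def cr(a):
    c,s=np.cos(a),np.sin(a);e=np.array([np.cos(PSI),np.sin(PSI),0]);z=np.array([0,0,1.])
    return np.c_[c*e+s*z,np.cross(z,e),-s*e+c*z]
C=cr(np.radians(25))
def goal(x0,z0,th,O=O):
    "tail bottom edge at (x0,z0) of the cradle, th degrees steeper -> TCP, R"
    A=cr(np.radians(25+th));tail=O+C@[x0,0,z0];org=tail+A@[60,0,0]
    Rt=A@np.diag([1,-1,-1.]);return org-Rt@PT,Rt
def delta(x0,z0,th,**k):
    s=r.state();p,Rt=goal(x0,z0,th,**k)
    print('t',s["t"],'shift',((p-s["position"])/1000).round(4),'turn',(R.from_matrix(Rt)*R.from_quat(s["ee_rot"]).inv()).as_rotvec().round(4),'TCP goal',p.round(1))
def where():
    s=r.state();Rt=R.from_quat(s["ee_rot"]).as_matrix();o=s["position"]+Rt@PT;A=Rt@np.diag([1,-1,-1.]);M=C.T@A
    t=C.T@(o+A@[-60,0,0]-O);h=C.T@(o+A@[60,0,0]-O)
    print('t',s["t"],'tail',t.round(1),'head',h.round(1),'rotvec deg in cradle',np.degrees(R.from_matrix(M).as_rotvec()).round(2),'F cradle',(C.T@s["wrist_force"]).round(1),'M',(C.T@s["moment"]).round(2),'q',s["joint_pos"].round(2),'w',round(s["gripper_width"],1))
E
python3 -c "
from h import *
where();delta(-46,45,8)"
```

```text
t 5.95 tail [-61.3  14.  291.4] head [ 47.5  10.5 240.9] rotvec deg in cradle [-0.26 24.9  -1.68] F cradle [-1.   0.1 -2.2] M [-0.06  0.01  0.05] q [ 0.32  0.32  0.84 -0.    1.99 -0.87] w 23.3
t 5.95 shift [-0.0739  0.0408 -0.1921] turn [0.2117 0.5339 0.0281] TCP goal [548.5 280.4 137.2]
```

Emit:
send_rows(
  moves=[-0.007, 0.004, -0.016, 0.0265, 0.0667, 0.0035, -1, -0.015, 0.008, -0.036, 0.053, 0.1335, 0.007, -1, -0.023, 0.0125, -0.056, 0.0794, 0.2, 0.0105, -1, -0.03, 0.0165, -0.076, 0.106, 0.267, 0.014, -1, -0.037, 0.0204, -0.096, 0.1323, 0.3337, 0.0176, -1],
  squeeze=80,
)

```text
t: 6.45
position: [585.2, 259.9, 234.0]
ee_rot: [0.182, 0.967, 0.033, -0.177]
wrist_force: [0.0, 0.8, -3.0]
gripper_width: 22.2
grip_force: 83.2
```

```bash
python3 -c "
from h import *
where();delta(-46,45,8)"
```

```text
t 6.45 tail [-53.    6.8 162.7] head [ 66.6   5.4 153.7] rotvec deg in cradle [-0.25  4.29 -0.67] F cradle [-1.  -0.7 -2.8] M [-0.01  0.4  -0.01] q [ 0.26  0.44  0.9   0.24  2.09 -0.85] w 22.2
t 6.45 shift [-0.0367  0.0205 -0.0968] turn [0.0773 0.2002 0.0123] TCP goal [548.5 280.4 137.2]
```

Emit:
send_rows(
  moves=[-0.0091, 0.0051, -0.0242, 0.0193, 0.05, 0.003, -1, -0.0183, 0.0102, -0.0484, 0.0386, 0.1, 0.006, -1, -0.0275, 0.0153, -0.0726, 0.058, 0.15, 0.009, -1, -0.0367, 0.0205, -0.0968, 0.0773, 0.2, 0.0123, -1, -0.0367, 0.0205, -0.0968, 0.0773, 0.2, 0.0123, -1],
)

```text
t: 6.95
position: [546.8, 280.4, 131.8]
ee_rot: [0.172, 0.942, 0.049, -0.283]
wrist_force: [0.0, 0.2, -3.9]
gripper_width: 22.5
grip_force: 83.1
```

```bash
python3 - <<'E'
from h import *
where();delta(-46,45,8);delta(-46,10,8)
w=r.capture("wrist");np.save("w4.npy",w,allow_pickle=True);a=w["image"]
t=r.capture("scene");np.save("s4.npy",t,allow_pickle=True)
b=cv2.resize(t["image"][155:285,330:450],None,fx=3.2,fy=3.2,interpolation=cv2.INTER_CUBIC)
a=a[0:420,90:470]
cv2.imwrite("pics/w4.png",np.hstack([a,cv2.resize(b,(388,420))])[:,:,::-1])
E
```

```text
t 6.95 tail [-46.5   1.   39.2] head [72.3  0.7 56.6] rotvec deg in cradle [ 0.3  -8.36 -0.14] F cradle [-1.6 -0.2 -3.6] M [-0.02  0.57 -0.02] q [ 0.25  0.51  1.03  0.36  2.06 -0.86] w 22.5
t 6.95 shift [0.0017 0.     0.0053] turn [ 0.0032 -0.0078 -0.0004] TCP goal [548.5 280.4 137.2]
t 6.95 shift [-0.0121  0.0052 -0.0264] turn [ 0.0032 -0.0078 -0.0004] TCP goal [534.7 285.6 105.4]
```

View pics/w4.png

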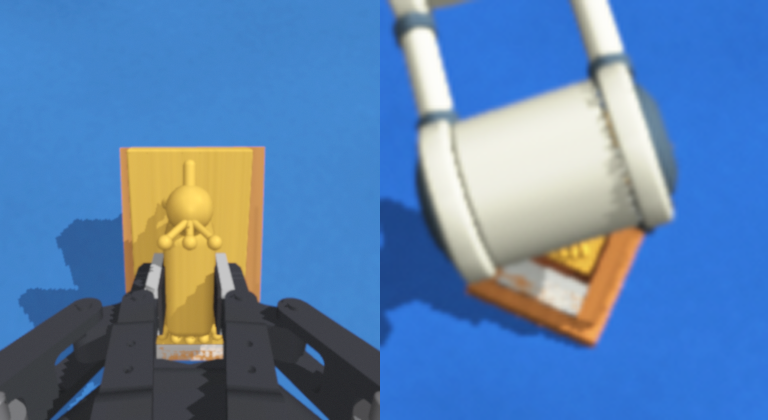

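The wrist view shows the slab (crop columns 128–252) over the stand (121–266), with the lip just beyond the tail feathers at row 350. The scene crop confirms the tail sits just above the lip. I'll measure the lateral offset and yaw from the edges.

```bash
python3 - <<'E'
from h import *
w=np.load("w4.npy",allow_pickle=True).item();im=w["image"];hsv=cv2.cvtColor(im,cv2.COLOR_RGB2HSV)
st=r.state();Rt=R.from_quat(st["ee_rot"]).as_matrix();pt=st["position"]
blue=cv2.inRange(hsv,(95,60,30),(125,255,255));yel=cv2.inRange(hsv,(19,130,50),(38,255,255))
def hit(px,Rm,o,h): # coords in frame (Rm,o) on plane z=h
    c,d=ray(w,px);c=(c-o)@Rm;d=d@Rm;return c+d*((h-c[2])/d[:,2])[:,None]
for q in(155,175,195,215,235):
    k=np.where(yel[q,180:380])[0]+180
    n=np.where(blue[q]==0)[0];
    # stand run containing col 280
    row=blue[q]>0;a=280
    while not row[a]:a-=1
    b=280
    while not row[b]:b+=1
    S=hit([(a+.5,q),(b-.5,q)],C,O,10)
    P=hit([(k.min()-.5,q),(k.max()+.5,q)],Rt,pt,34)
    print(q,a+.5,k.min(),k.max(),b-.5,'stand y',S[:,:2].round(1).tolist(),'mid',S[:,1].mean().round(2),'slab tool y',P[:,1].round(1),'mid',P[:,1].mean().round(2))
# lip / feathers columns
print(hsv[325:372:2,280].tolist())
E
```

```text
155 209.5 217 342 354.5 stand y [[69.2, 49.6], [69.0, -51.4]] mid -0.92 slab tool y [-32.   29.8] mid -1.07
175 210.5 218 341 353.5 stand y [[55.3, 49.3], [55.2, -51.2]] mid -0.92 slab tool y [-32.1  29.9] mid -1.1
195 210.5 219 339 353.5 stand y [[41.2, 49.9], [41.1, -51.7]] mid -0.91 slab tool y [-32.2  29.5] mid -1.39
215 211.5 221 338 352.5 stand y [[26.8, 49.7], [26.7, -51.5]] mid -0.91 slab tool y [-31.8  29.5] mid -1.16
235 212.5 222 337 352.5 stand y [[12.0, 49.5], [12.0, -52.0]] mid -1.27 slab tool y [-32.   29.6] mid -1.2
[[21, 165, 182], [21, 164, 182], [21, 165, 181], [21, 167, 180], [21, 167, 169], [20, 167, 163], [22, 160, 220], [23, 153, 255], [22, 155, 245], [21, 158, 211], [15, 31, 165], [13, 11, 160], [11, 13, 160], [14, 86, 167], [14, 116, 170], [15, 139, 172], [14, 98, 170], [0, 21, 157], [109, 135, 159], [108, 154, 137], [114, 46, 77], [120, 23, 68], [110, 25, 62], [107, 27, 65]]
```

```bash
python3 - <<'E'
from h import *
st=r.state()
q4=R.from_quat(st["ee_rot"])
T={"w1":(R.from_matrix([[-0.998,0.066,0],[0.066,0.998,0],[0,0,-1]]),[526.60,-286.29,212.80]),"w2":(R.from_matrix([[-0.996,0.088,0],[0.088,0.996,0],[0,0,-1]]),[523.39,-287.27,96.73]),
"w3":(R.from_matrix([[-.926,.377,-.003],[.377,.926,-.001],[.002,-.002,-1]]),[622.46,241.54,328.59]),"w4":(q4,st["position"])}
for n,(q,p) in T.items():
    w=np.load(n+".npy",allow_pickle=True).item();print(n,(q.inv().apply(np.array(w["xyz"])-p)).round(1),(q.inv()*R.from_quat(w["rotation"])).as_euler('ZXY',degrees=True).round(2))
for _ in range(3):
    w=r.capture("wrist");s=r.state();q=R.from_quat(s["ee_rot"]);print(s["t"],s["position"].round(1),(q.inv().apply(np.array(w["xyz"])-s["position"])).round(1),(q.inv()*R.from_quat(w["rotation"])).as_euler('ZXY',degrees=True).round(2))
E
```

```text
w1 [ 7.600e+01  1.000e-01 -1.212e+02] [ 8.997e+01 -1.731e+01 -3.000e-02]
w2 [ 7.610e+01  1.000e-01 -1.211e+02] [ 8.994e+01 -1.735e+01 -6.000e-02]
w3 [ 7.610e+01  1.000e-01 -1.211e+02] [ 8.993e+01 -1.735e+01 -5.000e-02]
w4 [  73.6   -0.5 -116.1] [ 90.11 -16.87  -0.28]
7.1 [549.3 281.4 139.2] [ 7.540e+01 -1.000e-01 -1.195e+02] [ 90.03 -17.2   -0.13]
7.15 [549.6 281.6 140.1] [ 7.580e+01 -1.000e-01 -1.202e+02] [ 90.01 -17.26  -0.1 ]
7.2 [549.7 281.8 140.5] [  76.1   -0.  -120.7] [ 9.000e+01 -1.731e+01 -6.000e-02]
```

```bash
sed -i 's/^PSI=.*/PSI=np.radians(159.4);O=np.array([515.1,294.0,45]);PT=np.array([0.3,0,47.0])/' h.py
python3 - <<'E'
from h import *
w=np.load("w4.npy",allow_pickle=True).item()
def hit(px,h):
    c,d=ray(w,px);c=(c-O)@C;d=d@C;return c+d*((h-c[2])/d[:,2])[:,None]
print('lip outer edge ~ -76.5:',hit([(280,359),(280,361)],22).round(1))
where();delta(-46,45,8);delta(-46,12,8)
E
```

```text
lip outer edge ~ -76.5: [[-78.7   1.5  22. ]
 [-80.4   1.5  22. ]]
t 7.2 tail [-45.8  -1.   47.5] head [73.1 -0.6 63.5] rotvec deg in cradle [-0.11 -7.62  0.18] F cradle [-0.9 -0.1 -2.7] M [ 0.09  0.47 -0.01] q [ 0.26  0.51  1.02  0.36  2.06 -0.86] w 22.7
t 7.2 shift [-0.0006 -0.0005 -0.0022] turn [-0.0006  0.0073 -0.0019] TCP goal [549.  281.3 138.3]
t 7.2 shift [-0.0137  0.0044 -0.0321] turn [-0.0006  0.0073 -0.0019] TCP goal [536.  286.2 108.4]
```

Emit:
send_rows(
  moves=[-0.0035, 0.0011, -0.008, 0, 0.002, 0, -1, -0.007, 0.0022, -0.016, 0, 0.004, -0.001, -1, -0.0105, 0.0033, -0.024, 0, 0.006, -0.0015, -1, -0.0137, 0.0044, -0.0321, 0, 0.0073, -0.0019, -1, -0.0137, 0.0044, -0.0321, 0, 0.0073, -0.0019, -1],
)

```text
t: 7.7
position: [533.9, 286.3, 103.8]
ee_rot: [0.172, 0.942, 0.05, -0.283]
wrist_force: [-0.3, 0.1, -2.6]
gripper_width: 22.6
grip_force: 83.2
```

Emit:
send_rows(
  moves=[0, 0, 0, 0, 0, 0, -1, 0, 0, 0, 0, 0, 0, -1, 0, 0, 0, 0, 0, 0, -1],
)

```text
t: 8.0
position: [535.3, 286.1, 106.4]
ee_rot: [0.172, 0.943, 0.05, -0.281]
wrist_force: [0.6, 0.1, -3.1]
gripper_width: 22.6
grip_force: 83.2
```

```bash
python3 - <<'E'
from h import *
where();delta(-46,12,8)
w=r.capture("wrist");np.save("w5.npy",w,allow_pickle=True)
where();delta(-46,12,8);delta(-46,4,8)
im=w["image"];hsv=cv2.cvtColor(im,cv2.COLOR_RGB2HSV)
blue=cv2.inRange(hsv,(95,60,30),(125,255,255));yel=cv2.inRange(hsv,(19,130,50),(38,255,255))
for q in(155,175,195,215,235):
    k=np.where(yel[q,180:380])[0]+180;row=blue[q]>0;a=b=280
    while not row[a]:a-=1
    while not row[b]:b+=1
    print(q,a,k.min(),k.max(),b,im[q,a:k.min()+3].sum(1),im[q,k.max()-2:b+1].sum(1))
cv2.imwrite("pics/w5.png",np.vstack([cv2.resize(im[140:250,190:370],(720,440),interpolation=2),cv2.resize(im[320:375,230:330],None,fx=2.7,fy=2.7,interpolation=2).copy() if 0 else np.hstack([cv2.resize(im[320:375,230:330],(270,148),interpolation=2),np.zeros((148,450,3),np.uint8)])])[:,:,::-1])
E
```

```text
t 8.0 tail [-46.1   0.4   9.8] head [72.7  0.3 26.9] rotvec deg in cradle [ 0.07 -8.2  -0.04] F cradle [-1.8 -0.3 -2.6] M [-0.    0.53  0.01] q [ 0.27  0.5   1.1   0.36  2.01 -0.87] w 22.6
t 8.0 shift [0.0007 0.0001 0.002 ] turn [ 0.0001 -0.0038  0.    ] TCP goal [536.  286.2 108.4]
t 8.05 tail [-46.1   0.4   9.7] head [72.6  0.3 26.8] rotvec deg in cradle [ 0.08 -8.2  -0.05] F cradle [-1.1 -0.4 -3.3] M [ 0.01  0.52 -0.04] q [ 0.27  0.5   1.1   0.36  2.01 -0.87] w 22.2
t 8.05 shift [0.0007 0.0001 0.0021] turn [ 0.0002 -0.0039  0.0001] TCP goal [536.  286.2 108.4]
t 8.05 shift [-0.0025  0.0013 -0.0052] turn [ 0.0002 -0.0039  0.0001] TCP goal [532.8 287.3 101.1]
155 195 217 342 364 [434 471 466 443 437 433 427 424 419 416 421 422 427 431 431 431 433 433
 434 436 436 427 431 467 490] [489 487 465 433 424 427 428 433 431 436 435 435 436 440 441 444 445 448
 446 447 447 446 465 479 452]
175 196 218 341 363 [432 472 466 444 438 431 426 422 419 422 423 425 425 430 431 430 432 433
 435 438 438 428 424 455 484] [485 481 457 431 423 425 428 431 432 432 434 435 436 440 441 443 447 445
 445 447 447 449 457 474 455]
195 197 219 339 363 [418 422 389 354 349 342 337 333 332 333 332 336 338 341 342 344 343 346
 343 346 347 353 387 442 477] [484 483 474 446 427 426 424 424 429 434 434 434 434 433 439 441 441 443
 445 445 445 450 447 449 469 469 435]
215 198 220 338 362 [419 416 382 352 347 343 339 333 334 329 331 336 342 345 345 342 341 340
 339 336 331 328 360 424 469] [484 484 464 434 423 422 426 428 429 432 436 433 437 432 430 425 423 418
 421 426 436 441 445 447 470 483 443]
235 199 222 337 361 [332 363 361 351 344 344 342 334 330 332 337 339 343 346 343 345 340 338
 331 325 328 330 364 420 460 478] [485 489 473 439 425 427 426 426 429 428 436 433 437 435 430 427 418 415
 413 419 428 437 440 444 464 482 451]
```

View pics/w5.png

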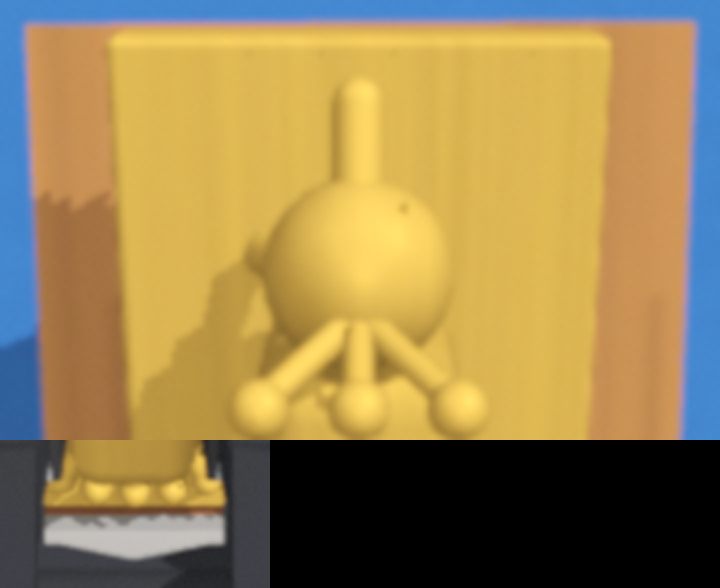

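The close-up shows the slab centred in the stand: margins are 21/21 px at the top and 22/23 px lower down. A thin strip of brown floor separates the tail from the lip. I'm descending gently along the pocket normal.

Emit:
send_rows(
  moves=[-0.0008, 0.0003, -0.0018, 0, 0, 0, -1, -0.0016, 0.0006, -0.0036, 0, 0, 0, -1, -0.0024, 0.0009, -0.0054, 0, 0, 0, -1, -0.0024, 0.0009, -0.0054, 0, 0, 0, -1, -0.0024, 0.0009, -0.0054, 0, 0, 0, -1],
)

```text
t: 8.55
position: [532.5, 287.0, 100.3]
ee_rot: [0.172, 0.943, 0.05, -0.282]
wrist_force: [0.8, -0.3, -3.9]
gripper_width: 22.4
grip_force: 83.2
```

```bash
python3 -c "
from h import *
where()"
```

```text
t 8.55 tail [-45.9   0.6   3. ] head [72.8  0.4 20.2] rotvec deg in cradle [ 0.11 -8.26 -0.05] F cradle [-2.4  0.  -3.2] M [-0.04  0.54 -0.03] q [ 0.27  0.49  1.11  0.36  2.   -0.87] w 22.4
```

Emit:
send_rows(
  moves=[-0.0004, 0.00015, -0.0009, 0, 0, 0, -1, -0.0008, 0.0003, -0.0018, 0, 0, 0, -1, -0.0008, 0.0003, -0.0018, 0, 0, 0, -1],
)

```text
t: 8.85
position: [531.7, 287.3, 98.5]
ee_rot: [0.172, 0.943, 0.05, -0.282]
wrist_force: [-0.9, -0.1, -3.2]
gripper_width: 22.7
grip_force: 83.2
```

```bash
python3 -c "
from h import *
where()"
```

```text
t 8.85 tail [-45.9   0.6   1. ] head [72.8  0.4 18.2] rotvec deg in cradle [ 0.11 -8.26 -0.05] F cradle [-0.6  0.4 -3.2] M [ 0.    0.53 -0.04] q [ 0.27  0.49  1.12  0.36  1.99 -0.87] w 22.7
```

Emit:
send_rows(
  moves=[-0.0002, 0.0001, -0.0005, 0, 0, 0, -1, -0.0004, 0.00015, -0.0009, 0, 0, 0, -1, -0.0004, 0.00015, -0.0009, 0, 0, 0, -1],
)

```text
t: 9.15
position: [531.4, 287.4, 97.7]
ee_rot: [0.172, 0.943, 0.05, -0.282]
wrist_force: [-0.2, -0.1, -2.5]
gripper_width: 22.7
grip_force: 83.2
```

Emit:
send_rows(
  moves=[-0.0002, 0.0001, -0.0005, 0, 0, 0, -1, -0.0004, 0.00015, -0.0009, 0, 0, 0, -1, -0.0004, 0.00015, -0.0009, 0, 0, 0, -1],
)

```text
t: 9.45
position: [531.1, 287.6, 97.0]
ee_rot: [0.172, 0.943, 0.05, -0.281]
wrist_force: [0.1, -0.9, -3.2]
gripper_width: 22.8
grip_force: 83.4
```

```bash
python3 -c "
from h import *
where()"
```

```text
t 9.45 tail [-46.    0.5  -0.7] head [72.8  0.4 16.5] rotvec deg in cradle [ 0.09 -8.23 -0.05] F cradle [-1.8  0.8 -2.8] M [-0.04  0.53  0.01] q [ 0.27  0.49  1.12  0.36  1.99 -0.87] w 22.8
```

Emit:
send_rows(
  moves=[-0.0002, 0.0001, -0.0005, 0, 0, 0, -1, -0.0004, 0.00015, -0.0009, 0, 0, 0, -1, -0.0004, 0.00015, -0.0009, 0, 0, 0, -1],
)

```text
t: 9.75
position: [530.9, 287.7, 96.8]
ee_rot: [0.172, 0.943, 0.05, -0.281]
wrist_force: [0.3, -1.3, 3.6]
gripper_width: 22.5
grip_force: 83.9
```

```bash
python3 -c "
from h import *
where()"
```

```text
t 9.75 tail [-45.9   0.4  -0.9] head [72.9  0.4 16.2] rotvec deg in cradle [ 0.07 -8.2  -0.03] F cradle [0.8 1.2 3.6] M [ 0.23  0.38 -0.01] q [ 0.27  0.49  1.12  0.36  1.99 -0.87] w 22.5
```

Emit:
send_rows(
  moves=[-0.0002, 0.0001, -0.0005, 0, 0, 0, -1, -0.0004, 0.00015, -0.0009, 0, 0, 0, -1, -0.0004, 0.00015, -0.0009, 0, 0, 0, -1],
)

```text
t: 10.05
position: [530.6, 287.8, 96.7]
ee_rot: [0.171, 0.943, 0.051, -0.281]
wrist_force: [0.9, -2.8, 7.0]
gripper_width: 22.0
grip_force: 84.4
```

```bash
python3 -c "
from h import *
where()"
```

```text
t 10.05 tail [-45.8   0.4  -1.1] head [73.   0.3 15.9] rotvec deg in cradle [ 0.05 -8.16 -0.02] F cradle [1.4 2.3 7.1] M [ 0.32  0.26 -0.04] q [ 0.27  0.49  1.13  0.36  1.99 -0.87] w 22.0
```

Contact is gentle: the tail is on the floor, giving a 34 mm tool-to-slab offset. I'm easing off the preload slightly and sliding down-slope under the lip.

Emit:
send_rows(
  moves=[0.0009, -0.0003, 0.0003, 0, 0, 0, -1, 0.0019, -0.0007, -0.0003, 0, 0, 0, -1, 0.0028, -0.001, -0.0008, 0, 0, 0, -1, 0.0037, -0.0014, -0.0012, 0, 0, 0, -1, 0.0037, -0.0014, -0.0012, 0, 0, 0, -1],
)

```text
t: 10.55
position: [533.8, 287.0, 95.3]
ee_rot: [0.171, 0.943, 0.051, -0.282]
wrist_force: [-1.1, 0.4, 7.4]
gripper_width: 22.2
grip_force: 84.2
```

```bash
sed -i 's/0.3,0,47.0/0.3,0,46.1/' h.py; python3 -c "
from h import *
where()"
```

```text
t 10.55 tail [-49.3  -0.1  -0.1] head [69.4  0.  17.1] rotvec deg in cradle [ 0.03 -8.25  0.04] F cradle [ 4.2 -0.   6.2] M [ 0.06 -0.3  -0.01] q [ 0.27  0.5   1.12  0.36  1.99 -0.88] w 22.2
```

Emit:
send_rows(
  moves=[0.0009, -0.0003, -0.0004, 0, 0, 0, -1, 0.0017, -0.0006, -0.0008, 0, 0, 0, -1, 0.0026, -0.001, -0.0013, 0, 0, 0, -1, 0.0034, -0.0013, -0.0017, 0, 0, 0, -1, 0.0034, -0.0013, -0.0017, 0, 0, 0, -1],
)

```text
t: 11.05
position: [537.2, 285.8, 93.7]
ee_rot: [0.171, 0.943, 0.051, -0.282]
wrist_force: [-1.2, -0.6, 7.8]
gripper_width: 22.5
grip_force: 84.3
```

```bash
python3 -c "
from h import *
where();delta(-54.5,0,6.5)"
```

```text
t 11.05 tail [-53.3  -0.2  -0.1] head [65.5 -0.1 17.1] rotvec deg in cradle [ 0.03 -8.25  0.05] F cradle [4.1 1.  6.7] M [ 0.07 -0.28 -0.  ] q [ 0.26  0.51  1.11  0.36  1.99 -0.88] w 22.5
t 11.05 shift [-0.001   0.0002 -0.0012] turn [-0.0107 -0.0287 -0.001 ] TCP goal [536.2 286.1  92.5]
```

Emit:
send_rows(
  moves=[-0.0003, 0.0001, -0.0003, -0.0027, -0.0072, 0, -1, -0.0005, 0.0001, -0.0006, -0.0054, -0.0144, 0, -1, -0.0008, 0.0002, -0.0009, -0.008, -0.0215, 0, -1, -0.001, 0.0002, -0.0012, -0.0107, -0.0287, -0.001, -1, -0.001, 0.0002, -0.0012, -0.0107, -0.0287, -0.001, -1],
)

```text
t: 11.55
position: [536.2, 286.1, 92.4]
ee_rot: [0.172, 0.947, 0.049, -0.267]
wrist_force: [-0.8, 1.1, 6.9]
gripper_width: 22.2
grip_force: 84.1
```

```bash
python3 -c "
from h import *
where();delta(-58,0,6.4)"
```

```text
t 11.55 tail [-54.6  -0.1  -0. ] head [64.7 -0.1 13.4] rotvec deg in cradle [-0.01 -6.46 -0.  ] F cradle [ 3.9 -0.8  5.8] M [-0.05 -0.12 -0.02] q [ 0.27  0.49  1.13  0.34  1.96 -0.88] w 22.2
t 11.55 shift [ 0.0029 -0.0011 -0.0014] turn [-0.0005 -0.0009  0.0001] TCP goal [539.1 285.   90.9]
```

Emit:
send_rows(
  moves=[0.0007, -0.0003, -0.0003, 0, 0, 0, -1, 0.0015, -0.0006, -0.0007, 0, 0, 0, -1, 0.0022, -0.0008, -0.0011, 0, 0, 0, -1, 0.0029, -0.0011, -0.0014, 0, 0, 0, -1, 0.0029, -0.0011, -0.0014, 0, 0, 0, -1],
)

```text
t: 12.05
position: [539.2, 284.9, 90.9]
ee_rot: [0.172, 0.947, 0.049, -0.267]
wrist_force: [-0.6, 0.9, 6.8]
gripper_width: 22.3
grip_force: 84.2
```

```bash
python3 -c "
from h import *
where();delta(-59.5,0,6)"
```

```text
t 12.05 tail [-58.1   0.1  -0.1] head [61.2  0.  13.5] rotvec deg in cradle [-0.   -6.49 -0.01] F cradle [ 3.7 -0.6  5.8] M [-0.07 -0.2  -0.01] q [ 0.27  0.49  1.12  0.34  1.96 -0.88] w 22.3
t 12.05 shift [ 0.0007 -0.0002 -0.0008] turn [-0.003  -0.008   0.0003] TCP goal [539.9 284.7  90.1]
```

Emit:
send_rows(
  moves=[0.0003, -0.0001, -0.0003, -0.001, -0.003, 0, -1, 0.0006, -0.0002, -0.0006, -0.002, -0.006, 0, -1, 0.001, -0.0003, -0.0009, -0.003, -0.008, 0, -1, 0.001, -0.0003, -0.0009, -0.003, -0.008, 0, -1],
)

```text
t: 12.45
position: [540.1, 284.6, 89.9]
ee_rot: [0.172, 0.948, 0.048, -0.263]
wrist_force: [-1.3, 1.9, 6.4]
gripper_width: 22.5
grip_force: 84.1
```

```bash
python3 - <<'E'
from h import *
where();delta(-60,0,4);delta(-60.2,0,0)
w=r.capture("wrist");im=w["image"];np.save("w6.npy",w,allow_pickle=True)
a=cv2.resize(im[125:235,190:370],(720,440),interpolation=2);b=cv2.resize(im[325:370,230:330],(330,148),interpolation=2)
cv2.imwrite("pics/w6.png",np.vstack([a,np.hstack([b,np.zeros((148,390,3),np.uint8)])])[:,:,::-1])
E
```

```text
t 12.45 tail [-59.8   0.   -0.1] head [59.5 -0.  12.5] rotvec deg in cradle [ 0.   -6.   -0.02] F cradle [ 4.4 -1.3  5.1] M [ 0.05 -0.15 -0.06] q [ 0.27  0.49  1.13  0.33  1.96 -0.88] w 22.5
t 12.45 shift [-0.0021  0.0008 -0.001 ] turn [-0.0121 -0.0327  0.0002] TCP goal [538.  285.4  88.9]
t 12.45 shift [-0.0064  0.0024 -0.0034] turn [-0.0366 -0.0981  0.0003] TCP goal [533.8 287.   86.6]
```

View pics/w6.png

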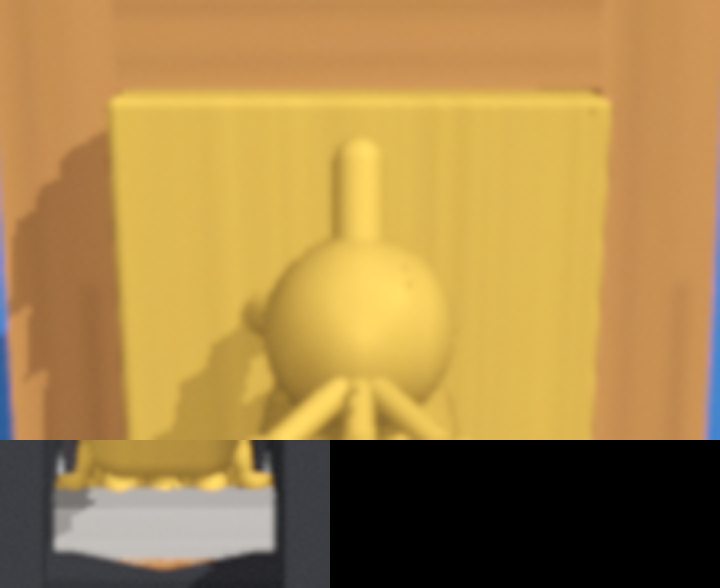

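The tail feathers now run under the lip, and the slab is centred (112–610) between the stand's sides (about 5–715). A small dark gap shows at the high wall. I'm lowering it flat in stages.

Emit:
send_rows(
  moves=[-0.0005, 0.0002, -0.0002, -0.003, -0.008, 0, -1, -0.001, 0.0004, -0.0005, -0.006, -0.016, 0, -1, -0.0016, 0.0006, -0.0008, -0.009, -0.024, 0, -1, -0.0021, 0.0008, -0.001, -0.0121, -0.0327, 0, -1, -0.0021, 0.0008, -0.001, -0.0121, -0.0327, 0, -1],
)

```text
t: 13.0
position: [538.7, 285.1, 89.4]
ee_rot: [0.174, 0.953, 0.045, -0.245]
wrist_force: [-1.4, 1.4, 1.4]
gripper_width: 22.4
grip_force: 83.4
```

```bash
python3 -c "
from h import *
where();delta(-60.1,0,2)"
```

```text
t 13.0 tail [-60.6   0.    0.9] head [59.2 -0.   9. ] rotvec deg in cradle [-0.06 -3.88 -0.04] F cradle [ 2.2 -0.8  0.5] M [ 0.05 -0.16  0.01] q [ 0.28  0.46  1.15  0.31  1.93 -0.88] w 22.4
t 13.0 shift [-0.0028  0.0011 -0.0016] turn [-0.0122 -0.0305  0.001 ] TCP goal [535.9 286.2  87.8]
```

Emit:
send_rows(
  moves=[0, 0, 0, 0, 0, 0, -1, 0, 0, 0, 0, 0, 0, -1, 0, 0, 0, 0, 0, 0, -1],
)

```text
t: 13.3
position: [538.4, 285.1, 88.5]
ee_rot: [0.174, 0.953, 0.045, -0.246]
wrist_force: [1.4, 0.7, 5.7]
gripper_width: 22.0
grip_force: 84.3
```

```bash
python3 -c "
from h import *
where();delta(-60.1,0,2)"
```

```text
t 13.3 tail [-60.6   0.2  -0.1] head [59.1  0.1  8.2] rotvec deg in cradle [-0.01 -3.95 -0.06] F cradle [ 1.5 -1.2  5.6] M [ 0.01  0.23 -0.01] q [ 0.28  0.46  1.15  0.31  1.93 -0.88] w 22.0
t 13.3 shift [-0.0026  0.0011 -0.0007] turn [-0.0117 -0.0319  0.0009] TCP goal [535.9 286.2  87.8]
```

Emit:
send_rows(
  moves=[-0.0008, 0.0003, -0.0002, -0.004, -0.0106, 0, -1, -0.0017, 0.0007, -0.0004, -0.008, -0.0212, 0, -1, -0.0026, 0.0011, -0.0006, -0.0117, -0.0319, 0.0009, -1, -0.0026, 0.0011, -0.0006, -0.0117, -0.0319, 0.0009, -1, -0.0026, 0.0011, -0.0006, -0.0117, -0.0319, 0.0009, -1],
)

```text
t: 13.8
position: [536.1, 285.9, 87.3]
ee_rot: [0.174, 0.957, 0.042, -0.229]
wrist_force: [3.8, 0.3, 4.4]
gripper_width: 22.7
grip_force: 84.1
```

Emit:
send_rows(
  moves=[0, 0, 0, 0, 0, 0, -1, 0, 0, 0, 0, 0, 0, -1],
)

```text
t: 14.0
position: [536.0, 285.9, 87.3]
ee_rot: [0.174, 0.957, 0.042, -0.23]
wrist_force: [5.4, 0.3, 5.0]
gripper_width: 22.4
grip_force: 84.2
```

```bash
python3 -c "
from h import *
where();delta(-60.2,0,0)"
```

```text
t 14.0 tail [-60.5   0.2  -0.3] head [59.4  0.1  3.9] rotvec deg in cradle [ 0.01 -2.   -0.04] F cradle [-2.4 -2.2  6.6] M [-0.27  1.13 -0.02] q [ 0.29  0.44  1.18  0.29  1.9  -0.88] w 22.4
t 14.0 shift [-0.0023  0.001  -0.0008] turn [-0.0118 -0.0328  0.0006] TCP goal [533.8 287.   86.6]
```

Emit:
send_rows(
  moves=[-0.0007, 0.0003, -0.0002, -0.004, -0.011, 0, -1, -0.0014, 0.0006, -0.0004, -0.008, -0.022, 0, -1, -0.0021, 0.0009, -0.0006, -0.0118, -0.0328, 0.0006, -1, -0.0021, 0.0009, -0.0006, -0.0118, -0.0328, 0.0006, -1, -0.0021, 0.0009, -0.0006, -0.0118, -0.0328, 0.0006, -1],
)

```text
t: 14.5
position: [534.3, 286.6, 86.5]
ee_rot: [0.175, 0.961, 0.039, -0.213]
wrist_force: [8.3, -0.6, 4.5]
gripper_width: 22.2
grip_force: 84.4
```

Emit:
send_rows(
  moves=[0, 0, 0, 0, 0, 0, -1, 0, 0, 0, 0, 0, 0, -1],
)

```text
t: 14.7
position: [534.3, 286.6, 86.5]
ee_rot: [0.175, 0.961, 0.039, -0.213]
wrist_force: [7.1, -0.7, 3.6]
gripper_width: 22.1
grip_force: 84.4
```

```bash
python3 -c "
from h import *
where()
from h import r;print(r.state()['position'])"
```

```text
t 14.7 tail [-60.8   0.2   0.2] head [59.2  0.2  0.2] rotvec deg in cradle [-0.    0.04 -0.02] F cradle [-4.7 -1.8  6.2] M [-0.13  1.15  0.15] q [ 0.3   0.41  1.21  0.27  1.86 -0.88] w 22.1
[534.2796297  286.57276894  86.50346589]
```

It's flat: tail and head both read 0.2 mm above the floor, square, with small forces. Releasing gently.

Emit:
send_rows(
  moves=[0, 0, 0, 0, 0, 0, -0.4, 0, 0, 0, 0, 0, 0, -0.3, 0, 0, 0, 0, 0, 0, -0.2, 0, 0, 0, 0, 0, 0, 0, 0, 0, 0, 0, 0, 0, 0],
  squeeze=20,
)

```text
t: 15.2
position: [533.1, 286.8, 86.2]
ee_rot: [0.174, 0.96, 0.038, -0.214]
wrist_force: [-0.2, -0.5, -0.1]
gripper_width: 42.6
grip_force: 0.0
```

Emit:
send_rows(
  moves=[0, 0, 0, 0, 0, 0, 0, 0.002, -0.0008, 0.0045, 0, 0, 0, 0.1, 0.006, -0.0022, 0.0135, 0, 0, 0, 0.1, 0.012, -0.0045, 0.027, 0, 0, 0, 0.1, 0.02, -0.0075, 0.045, 0, 0, 0, 0.1],
)

```text
t: 15.7
position: [553.5, 279.1, 132.1]
ee_rot: [0.174, 0.96, 0.038, -0.214]
wrist_force: [-0.2, 0.9, -0.2]
gripper_width: 47.1
grip_force: 0.0
```

Emit:
send_rows(
  moves=[0.012, -0.0045, 0.027, 0, 0, 0, 0.1, 0.024, -0.009, 0.054, 0, 0, 0, 0.1, 0.036, -0.0135, 0.081, 0, 0, 0, 0.1, 0.048, -0.018, 0.109, 0, 0, 0, 0.1, 0.048, -0.018, 0.109, 0, 0, 0, 0.1],
)

```text
t: 16.2
position: [603.4, 260.5, 246.2]
ee_rot: [0.175, 0.961, 0.04, -0.209]
wrist_force: [0.1, 0.5, 0.7]
gripper_width: 46.7
grip_force: 0.0
```

```bash
python3 - <<'E'
from h import *
where()
w=r.capture("wrist");im=w["image"];np.save("w7.npy",w,allow_pickle=True)
cv2.imwrite("pics/w7.png",cv2.resize(im[100:400,180:380],(400,600),interpolation=2)[:,:,::-1])
E
```

```text
t 16.2 tail [-60.5   0.  176.5] head [5.950e+01 1.000e-01 1.757e+02] rotvec deg in cradle [-0.24  0.37  0.06] F cradle [ 0.4 -0.5  0.6] M [-0.03  0.16 -0.04] q [ 0.24  0.55  0.75  0.3   2.19 -0.84] w 46.7
```

View pics/w7.png

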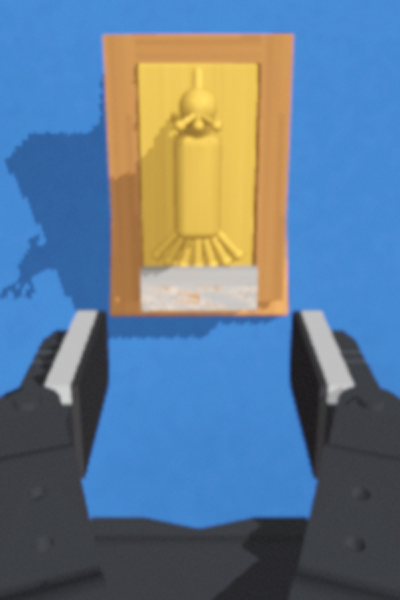

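The final view shows the plaque square in the pocket (crop 138–257 × 62–266), its tail under the lip and its head at the high end. The gripper is clear, so I'm handing in.

```bash
python3 -c "
from bench import r
print(r.job_done())"
```

```text
the job is handed in; nothing more can be done
None
```

The plaque is seated flat and square in the stand's pocket, with its tail under the lip and its head at the high end. It has been released and handed in, at about 16 s of the 42 s allowed, and the diyas and jar were not touched.

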